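Third hand for screwing down a power module

ROBOT

A 6-joint arm with a two-finger parallel gripper is mounted at the origin on the work surface. World frame = base frame: x ahead of the robot, y to its left, z up, the work surface at z = 0. Lengths are in mm, angles in degrees, forces in N, time in s.
With the tool pointing down it reaches from about 350 to 850 mm from the base axis. Payload 8.1 kg.
Tool frame: the origin (TCP) lies at the centre of the arm's flange, where the gripper is bolted on; the fingertips stand 173 mm ahead of it and the grasp point (between the pads) lies 155 mm ahead of it; z points along the fingers, y is the line along which they close (so a half turn about z gives the same grasp; the last joint's range is limited). The gripper opens to 85 mm and grips with 20 to 120 N. Pads are 22 mm wide; open, the fingers measure 114 mm over their backs; the gripper's body (76 mm by 85 mm) begins 54 mm behind the grasp point. The pads swing forward as they close: fully open they stand 13 mm farther back than shut.
Start: joints at [-77.544, 7.471, 85.268, -0, 87.261, -4.893], TCP at [178.937, -572.703, 404.692] pointing down, gripper open.
Joint ranges: [-169.43, 169.43], [-51.17, 129.36], [1.28, 143.12], [-76.62, 256.62], [0, 156.53], [-152.29, 152.29]. Speed limits (degrees/s): [136.94, 136.94, 159.86, 180, 180, 180].

INTERFACE

Orientations are given as [roll, pitch, yaw] about the fixed x, y, z axes, in that order (R = Rz(yaw) Ry(pitch) Rx(roll)).
In Python, from bench import * gives the robot as it stands.
- The arm moves only by the shell command python3 -m jog 'ROWS' [FORCE]. ROWS is text: rows parted by semicolons, each of 7 numbers parted by spaces: the shift along the tool's x, y, z scaled (see below), then the turn, a rotation vector about the tool's x, y, z scaled (see below), then the closure, from -1 (fully open) to 1 (shut). In form: tx ty tz wx wy wz hand; .... A call has 1 to 5 rows; each row shifts and turns the commanded pose from where the row before left it, along the tool's axes as they then stand; what a row does not reach is not made up. The controller multiplies each number of a shift by 0.1 m and each number of a turn by 60 degrees. A row lasts 1/8 s, in which the tool goes at most 62.5 mm and 10.7 degrees, less where a joint would pass 70% of its speed; a pose out of reach is approached as far as the arm can. A call with a number of a shift or a turn outside -1 to 1 is refused whole. A call with a gripper value outside its range is refused whole. The fingers move at their own pace and stop on an object; FORCE is the grip in N (left out, the last holds). Time passes only in rows, so rows that do not move let the fingers close. It gives the time, the measured TCP pose, the force, the opening and the grip force at its end, in the units of the state.
- sense(): the state, without advancing time (a new reading comes with each control period).
- snapshot(name): name is "scene" or "side" or "wrist"; returns a dict with "img" (384x512x3 uint8, red, green, blue), "fx", "fy", "cx", "cy" (pixels), "extrinsics" (4x4, takes a point from camera to world coordinates). Camera axes: x right, y down, z forward; pixel columns grow to the right and rows downward; lengths in mm; the calibration is good to about 2 mm. A picture is of the moment at which its call begins. There is no depth.
- hand_in(): hands the job in; it is judged then, once.
The state is a dict: "time": time; "joint_pos": joint angles; "qd": joint speeds; "joint_efforts": joint torques, N m; "tool_pos": TCP position; "tcp_rot": TCP orientation; "ft_force": force on the tool from outside, world axes, zero at the start; "wrist_torque": the same for the moment, N m; "finger_gap": finger opening in mm; "grip_force": force on a finger pad.
Only numpy, scipy, OpenCV 4.12 (cv2) and the standard library are available. Lean on these libraries where they do the work, as an engineer would, in place of code of your own. Each camera call takes 0.05 s, during which the arm holds its last target. There are 200 camera calls.

TASK

Take the narrow black power module out of the grey tray and seat it flat on the heat sink in the empty place between the two modules already fitted, control pins away from the aluminium stop block, its long side right up to the two dark steel dowel pins and its end against the stop block. Press it endwise against the stop with a steady push of about 12 N (between 6 and 18 N), without ramming it, so that a colleague can put in the screws: keep up the push for three seconds and finish while still holding and pressing it there. Leave the wide white module, the blue capacitor and the screwdriver where they are.

Things in the scene. Friction and masses are not known exactly. Their poses are not given: they have to be found in the camera images.
- module_mid (a point): centre, half-way up, of the loose narrow power module to be fitted: black block on a copper base, 94 long (its x) x 34 wide (its y) x 30 mm high (z up), 0.14 to 0.24 kg. The middle 66 mm of its length is full-height housing with flat parallel sides, to be gripped across the 34 mm width; the outer 14 mm at each end are screw ears 16 mm high with flat ends
- module: the same module; origin at the centre of its underside, axes as module_mid. At the start it lies in the tray, underside 4 mm above the table, at least 25 mm free beside both long sides. Sliding on the plate it drags with about 0.6 of the load on the plate (its weight plus any downward push)
- module_pins (a point): the row of four small brass control pins on a white strip on top of the module, 26 mm from its centre towards its own -x end, 30 mm above its underside (pins stand 6 mm higher)
- wide_module: bystander: wide white power module 106 x 62 x 31 mm, lying in the same tray with the narrow one, in line with it along the tray's length; origin at the centre of its underside
- tray: fixed grey parts tray with a blue mat, 290 (x) x 160 (y) mm, rim 22 mm above the table, walls 4 mm, inner floor 4 mm above the table; origin at the centre of its underside. It stands left or right of the heat sink
- heatsink: fixed heat sink: white plate 300 (x) x 280 (y) x 12 mm on dark fins, plate top 75 mm above the table; origin at the centre of its underside on the table. At its far (+x) side a green board with blue capacitors, up to 38 mm above the plate
- seat (a point): point on the plate's top, 75 mm above the table, where the centre of the module's underside belongs (grey patch with two tapped holes); x towards the stop, y towards the dowel pins, z up. Home, the module's end (47 mm from its centre) touches the stop and its side (17 mm) the pins. Fitted modules of the same kind stand centred 90 mm to either side (y): 56 mm free beside the long sides
- stop: fixed aluminium stop block on the plate, 20 (x) x 60 (y) x 20 mm high, two cap screws on top (to 25 mm); rigid. Origin on the plate at the middle of its face, which looks to the heat sink's -x and lies 47 mm in +x from seat
- stop_face (a point): centre of the stop block's face, 10 mm above the plate; axes as seat
- pin0: fixed dark steel dowel pin, 8 mm diameter, 14 mm high above the plate, 30 mm towards -x and 21 mm towards +y from seat; origin on its axis at the plate
- pin1: the other dowel pin, the same, 30 mm towards +x and 21 mm towards +y from seat; between the two pins 52 mm are free, room for a finger
- bin: fixed green bin of screws, 200 (x) x 140 (y) x 75 mm high, on the side of the heat sink where the tray is not; origin at the centre of its underside
- capacitor: bystander: loose blue capacitor block 57 x 45 x 55 mm, two terminals to 65 mm, standing on the table on the robot's side of the bin; origin at the centre of its underside
- screwdriver: bystander: loose screwdriver with red handle, about 150 mm long, lying on the screws in the green bin
Not all that is in view belongs to the job. Of the things that look like the module, the smallest one is meant.

How it is judged:
By the outcome, as a careful person would: the job done as asked, in the order asked, and still so for the second after the job is handed in, while the arm keeps its last pose, push and grip.
It also fails if it takes over 64 s, if anything falls off the work surface, if the arm or the gripper's body presses on something with over 40 N, if the wrist force passes 120 N, or if a joint passes its speed limit or range.

## Working session

There is one attempt and no reset: what is moved stays moved. The work goes in short steps, Python scripts to look and compute and a shell command to move; the robot and the scene stay as the last step left them, time stands still between calls to the robot, and variables do not carry over. Pictures are saved under pics/ and viewed, at most 10 in all, crops included, and the job is handed in when it is done.

```bash
ls; mkdir -p pics; python3 - <<'E'
from bench import *
import cv2,numpy as np
a=[]
for n in ["scene","side"]:
    s=snapshot(n); np.save(f"pics/{n}0.npy",s,allow_pickle=True); a.append(s["img"]); print(n,s["fx"],np.round(s["extrinsics"],3).tolist())
for n,i in zip(["scene","side"],a): cv2.imwrite(f"pics/{n}0.png",cv2.resize(i[:,:,::-1],(768,576)))
print(sense())
E
```

```text
pics
scene 459.261855262864 [[0.601, 0.471, -0.645, 1425.148], [0.799, -0.362, 0.48, -737.776], [-0.007, -0.805, -0.594, 921.66], [0.0, 0.0, 0.0, 1.0]]
side 416.5417669609441 [[-0.917, -0.295, 0.267, 198.972], [-0.398, 0.665, -0.632, 730.742], [0.009, -0.686, -0.727, 994.06], [0.0, 0.0, 0.0, 1.0]]
{'time': 0.1, 'joint_pos': array([-7.75447725e+01,  7.51282535e+00,  8.53224894e+01,  8.09116384e-04,
        8.72601175e+01, -4.89281218e+00]), 'qd': array([-0.0437329 , -0.09153026, -0.09757401,  0.04639447, -0.02622496,
        0.03693865]), 'joint_efforts': array([ 1.83285156e-03, -5.70952106e+01, -5.01940048e+01, -1.60853865e-04,
        8.18972709e-03,  6.58639624e-05]), 'tool_pos': array([ 178.88940884, -572.50760542,  403.73303551]), 'tcp_rot': array([-1.79904984e+02, -8.94477736e-03,  1.73479929e+01]), 'ft_force': array([-0.91776588, -0.98647906, -0.05024307]), 'wrist_torque': array([ 0.0160377 , -0.02917113, -0.0192076 ]), 'grip_force': 0.0, 'finger_gap': 85.61392317663034}
```

View pics/scene0.png

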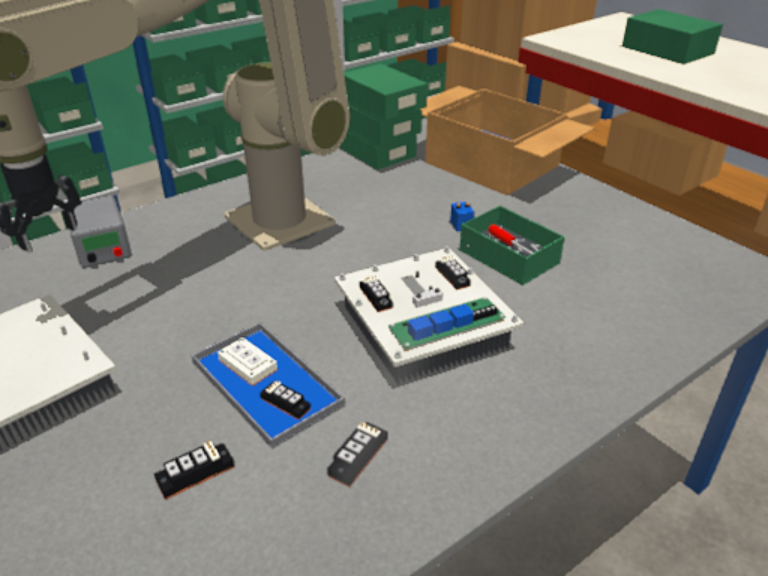

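View pics/side0.png

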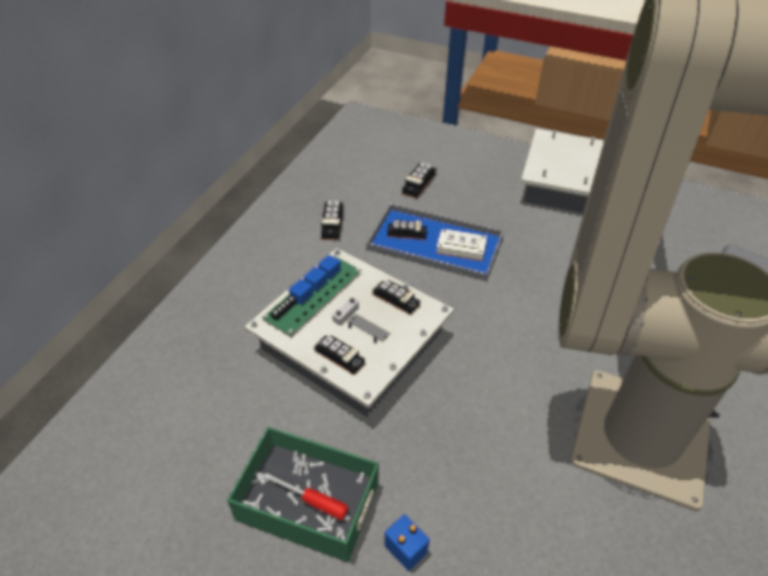

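Candidates (scene view at 768 px): in the tray (285,398), larger ones loose on the table at (195,468) and (358,452), fitted ones at (376,293) and (452,272). By the description the one in the tray is meant; the white wide one at (247,358) is the bystander. In the side view they appear at tray module (407,229), stop (346,310) and seat patch (369,327).

```bash
cat > h.py <<'E'
import numpy as np, cv2
def ray(s,u,v):
    E=np.array(s["extrinsics"]); d=E[:3,:3]@np.array([(u-s["cx"])/s["fx"],(v-s["cy"])/s["fy"],1.]); return E[:3,3],d
def plane(s,u,v,z):
    o,d=ray(s,u,v); return o+d*(z-o[2])/d[2]
def load(n): return np.load(f"pics/{n}.npy",allow_pickle=True).item()
E
python3 - <<'E'
from h import *
for n,pts in dict(scene=dict(mod=(285,393,34),pinsend=(272,387,36),stop=(427,296,95),patchend=(411,280,75),modA=(376,287,105),modB=(453,268,105),tray1=(258,327,22),tray2=(343,402,22),tray3=(274,442,22),tray4=(194,357,22),white=(247,354,35)),
 side=dict(mod=(407,225,34),stop=(346,309,95),patch=(369,327,75),modA=(397,290,105),modB=(341,348,105),bin=(305,480,75),white=(463,238,35),hsA=(452,311,75),hsB=(338,251,75),hsC=(248,325,75),hsD=(370,404,75))).items():
    s=load(n+"0")
    for k,(u,v,z) in pts.items(): print(n,k,plane(s,u/1.5,v/1.5,z).round(0))
i=load("scene0")["img"]; cv2.imwrite("pics/crop1.png",cv2.resize(i[210:310,120:240,::-1],None,fx=5,fy=5,interpolation=cv2.INTER_CUBIC))
E
```

```text
scene mod [ 600. -337.   34.]
scene pinsend [ 574. -349.   36.]
scene stop [592.   4.  95.]
scene patchend [508.  32.  75.]
scene modA [516. -67. 105.]
scene modB [560. 102. 105.]
scene tray1 [ 388. -277.   22.]
scene tray2 [ 672. -260.   22.]
scene tray3 [ 679. -407.   22.]
scene tray4 [ 394. -422.   22.]
scene white [ 464. -341.   35.]
side mod [ 594. -334.   34.]
side stop [583.  13.  95.]
side patch [530.  22.  75.]
side modA [508. -65. 105.]
side modB [545. 111. 105.]
side bin [491. 351.  75.]
side white [ 457. -343.   35.]
side hsA [397. -83.  75.]
side hsB [ 681. -148.   75.]
side hsC [746. 112.  75.]
side hsD [456. 181.  75.]
```

View pics/crop1.png

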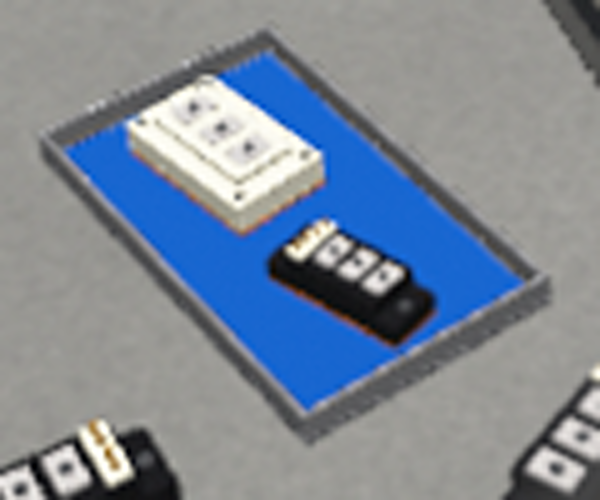

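The crop confirms the narrow black module on copper in the tray, pins (310,240 in the crop) at its robot-side end, in line with the white module. I'll fly to above it.

```bash
python3 -m jog '0.5 -0.1 0 0 0 0 -1;0.5 -0.1 0 0 0 0 -1;0.5 -0.1 0 0 0 0 -1;0.5 -0.1 0 0 0 0 -1;0.5 -0.1 0 0 0 0 -1'; python3 -m jog '0.5 -0.1 0 0 0 0 -1;0.5 -0.1 0 0 0 0 -1;0.5 -0.1 0 0 0 0 -1;0.3 -0.1 0 0 0 0 -1;0 0 0 0 0 0 -1'; python3 - <<'E'
from bench import *
from h import *
s=snapshot("wrist"); np.save("pics/w1.npy",s,allow_pickle=True); print(s["fx"],np.round(s["extrinsics"],3).tolist()); t=sense();print(t["joint_pos"],t["tool_pos"],t["tcp_rot"])
cv2.imwrite("pics/w1.png",s["img"][:,:,::-1])
E
```

```text
time: 0.72
tool_pos: [403.9, -449.4, 404.2]
tcp_rot: [-180.0, 0.0, 17.3]
ft_force: [0.2, -0.1, 0.2]
finger_gap: 85.4
grip_force: 0.0
time: 1.35
tool_pos: [564.2, -356.7, 403.7]
tcp_rot: [-179.9, 0.0, 17.5]
ft_force: [-1.5, -0.7, 0.6]
finger_gap: 85.6
grip_force: 0.0
314.4453565393631 [[0.302, -0.91, -0.284, 637.411], [-0.953, -0.289, -0.088, -333.381], [-0.002, 0.298, -0.955, 372.794], [0.0, 0.0, 0.0, 1.0]]
[-3.68237878e+01  1.79225161e+01  7.33711678e+01 -1.30916741e-02
  8.87859244e+01  3.57099642e+01] [ 563.130321   -357.73326523  403.8105955 ] [-1.79942999e+02  5.70934714e-02  1.74665629e+01]
```

View pics/w1.png

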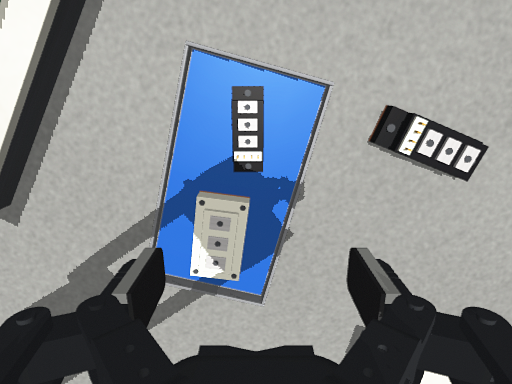

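Wrist view: the narrow module at (248,129), pins strip at (248,157) towards the robot, wide module (218,235) below it. Measure by mask.

```bash
cat >> h.py <<'E'
def modmeas(s,box,zear=20,thr=75):
    u0,v0,u1,v1=box; i=s["img"][v0:v1,u0:u1].astype(int)
    bl=((i.max(2)<thr)|((i.max(2)-i.min(2)<40)&(i.max(2)>120))|((i[...,0]>i[...,2]+25))).astype(np.uint8)
    bl=cv2.morphologyEx(bl,cv2.MORPH_CLOSE,np.ones((3,3)))
    c=max(cv2.findContours(bl,0,2)[0],key=cv2.contourArea)
    b=cv2.boxPoints(cv2.minAreaRect(c))+[u0,v0]
    w=np.array([plane(s,*p,zear)[:2] for p in b])
    e=[w[1]-w[0],w[2]-w[1]]; l=e[0] if np.linalg.norm(e[0])>np.linalg.norm(e[1]) else e[1]
    return b.round(0).tolist(), w.mean(0).round(1), [round(np.linalg.norm(x),1) for x in e], (np.degrees(np.arctan2(l[1],l[0]))+90)%180-90
E
python3 - <<'E'
from h import *
s=load("w1"); print(modmeas(s,(222,75,275,182)))
for p in [(248,93,20),(248,166,20),(247.5,107,34),(247.5,142,34),(248,157,36)]: print(plane(s,*p).round(1))
E
```

```text
([[232.0, 90.0], [263.0, 90.0], [263.0, 171.0], [232.0, 171.0]], array([ 595.3, -336.6]), [np.float64(33.1), np.float64(88.8)], np.float64(17.965731027426898))
[ 635.  -324.9   20. ]
[ 558.6 -348.5   20. ]
[ 621.6 -328.9   34. ]
[ 586.8 -339.6   34. ]
[ 571.8 -344.8   36. ]
```

```bash
python3 -m jog '0.38 -0.1 0.3 0 0 0 -1;0 0 0.4 0 0 0 -1;0 0 0.4 0 0 0 -1;0 0 0 0 0 0 -1'; python3 - <<'E'
from bench import *
from h import *
s=snapshot("wrist"); np.save("pics/w2.npy",s,allow_pickle=True); t=sense();print(t["tool_pos"],t["tcp_rot"])
cv2.imwrite("pics/w2.png",s["img"][:,:,::-1])
E
```

```text
time: 1.9
tool_pos: [593.4, -337.7, 289.8]
tcp_rot: [-179.6, 0.3, 17.3]
ft_force: [-0.4, -0.0, -0.1]
finger_gap: 85.4
grip_force: 0.0
[ 594.42216573 -338.17940564  293.10818247] [-1.79823302e+02  1.63051664e-01  1.72788973e+01]
```

View pics/w2.png

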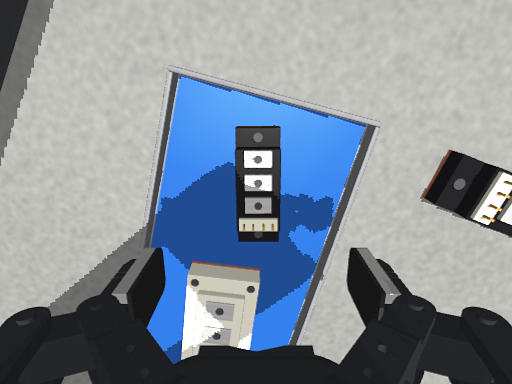

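Module now at (258,184), upright in the image and centred between the fingers (255); pins strip at (258,226).

```bash
python3 - <<'E'
from h import *
s=load("w2"); print(modmeas(s,(225,115,290,252)))
E=s["extrinsics"]; print(E[:3,3])
for p in [(258,137,20),(258,159,34),(258.3,206,34),(258,226,36)]: print(plane(s,*p).round(1))
E
```

```text
([[235.0, 126.0], [280.0, 126.0], [280.0, 241.0], [235.0, 241.0]], array([ 597.6, -335.8]), [np.float64(33.6), np.float64(94.8)], np.float64(18.64442790156147))
[ 666.52879185 -314.60747386  258.47747629]
[ 635.2 -324.4   20. ]
[ 621.9 -328.6   34. ]
[ 587.3 -339.7   34. ]
[ 572.3 -344.2   36. ]
```

```bash
python3 -m jog '0.035 -0.01 0.4 0 0 0 -1;0 0 0.4 0 0 0 -1;0 0 0.24 0 0 0 -1;0 0 0.1 0 0 0 -1;0 0 0 0 0 0 -1'; python3 -m jog '0 0 0 0 0 0 1;0 0 0 0 0 0 1;0 0 0 0 0 0 1;0 0 0 0 0 0 1;0 0 0 0 0 0 1' 60
```

```text
time: 2.58
tool_pos: [599.1, -336.1, 181.5]
tcp_rot: [180.0, -0.0, 17.3]
ft_force: [-0.0, -0.6, 1.6]
finger_gap: 85.3
grip_force: 0.0
time: 3.2
tool_pos: [599.3, -336.0, 181.9]
tcp_rot: [179.9, -0.1, 17.4]
ft_force: [0.0, 0.6, 6.5]
finger_gap: 33.2
grip_force: 62.0
```

```bash
python3 -m jog '0 0 -0.15 0 0 0 1;0 0 -0.35 0 0 0 1;0 0 -0.4 0 0 0 1;0 0 -0.4 0 0 0 1;0 0 -0.4 0 0 0 1'; python3 -m jog '0 -0.3 0 0 0 0 1;0 -0.4 0 0 0 0 1;0 -0.4 0 0 0 0 1;0 -0.4 0 0 0 0 1;0 -0.4 0 0 0 0 1';python3 -m jog '0 -0.4 0 0 0 0 1;0 -0.4 0 0 0 0 1;0 -0.4 0 0 0 0 1;0 -0.4 0 0 0 0 1;0 -0.4 0 0 0 0 1'; python3 -m jog '0 0 0 0 0 0.17 1;0 0 0 0 0 0.17 1;0 0 0 0 0 0.17 1;0 0 0 0 0 0 1;0 0 0 0 0 0 1'; python3 - <<'E'
from bench import *
from h import *
s=snapshot("wrist"); np.save("pics/w3.npy",s,allow_pickle=True); t=sense();print(t["tool_pos"],t["tcp_rot"],t["joint_pos"],t["finger_gap"])
cv2.imwrite("pics/w3.png",cv2.resize(s["img"][:,:,::-1],(768,576),interpolation=cv2.INTER_CUBIC))
E
```

```text
time: 3.82
tool_pos: [598.5, -335.5, 352.3]
tcp_rot: [-180.0, 0.0, 17.4]
ft_force: [0.9, 0.4, -2.5]
finger_gap: 33.0
grip_force: 61.1
time: 4.45
tool_pos: [541.4, -153.1, 351.0]
tcp_rot: [-180.0, 0.0, 17.3]
ft_force: [0.7, -0.1, -1.6]
finger_gap: 33.1
grip_force: 61.1
time: 5.08
tool_pos: [481.8, 37.7, 351.1]
tcp_rot: [180.0, -0.0, 17.3]
ft_force: [0.3, 0.5, -1.7]
finger_gap: 32.7
grip_force: 61.1
time: 5.7
tool_pos: [482.5, 36.5, 350.9]
tcp_rot: [180.0, -0.0, -13.0]
ft_force: [0.2, 0.5, -1.6]
finger_gap: 32.7
grip_force: 61.2
[482.47738898  36.52080229 350.80615619] [-1.79999511e+02  2.46295115e-03 -1.30632657e+01] [-1.74586832e+00 -8.98771668e+00  1.07247355e+02  9.72530819e-04
  8.17426811e+01  1.01317258e+02] 32.50081779661641
```

View pics/w3.png

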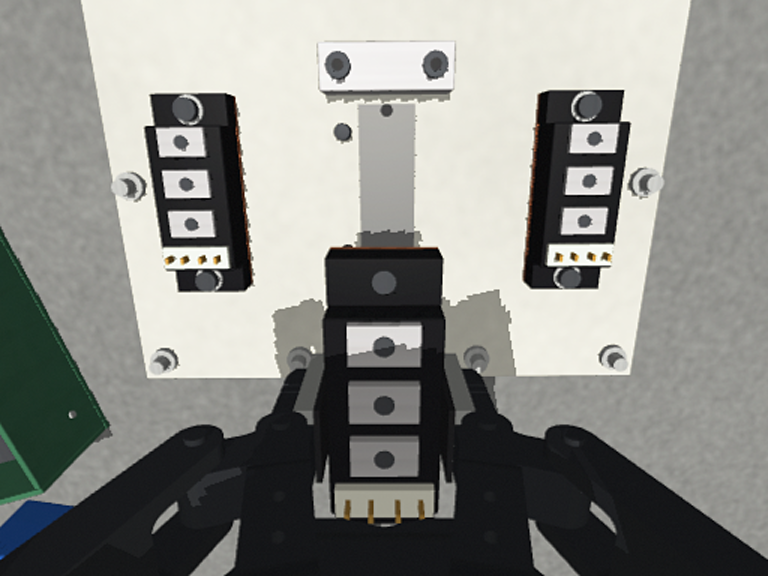

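Shows stop top (387,65) with front edge near row 91, pin1 (342,131), pin0 partly hidden (348,248), patch between columns 359 and 414, held module with front ear end at rows 248–258, all nearly square to the image.

```bash
python3 - <<'E'
from h import *
s=load("w3"); g=cv2.cvtColor(s["img"],cv2.COLOR_RGB2GRAY).astype(int); P=lambda u,v,z:plane(s,(u+.5)/1.5-.5,(v+.5)/1.5-.5,z)
print("stop cols v52-72 u",[ (u,g[54:72,u].tolist()) for u in (225,245,290)])
print("patch rows",[(v,g[v,234:282].tolist()) for v in (100,140)])
print("pin",g[78:98,218:240].tolist())
I=np.array
sl,sr=P(319,92,95),P(454,91,95)
print("stop edge",sl,sr,(sl+sr)/2)
pin=P(342,131,89); print("pin1",pin)
for p in [(386,110),(359.5,150),(359,230),(414.5,150),(414,220)]: print(p,P(*p,75))
U=350.8-177.9
for n,p,z in [("earL",(328,258),U+16),("earR",(441,258),U+16),("botL",(328,249),U),("botR",(440,249),U),("hole",(384,282),U+16)]: print(n,P(*p,z))
E
```

```text
stop cols v52-72 u [(225, [127, 158, 248, 244, 244, 238, 149, 69, 80, 119, 146, 141, 166, 244, 238, 237, 237, 237]), (245, [242, 241, 242, 242, 243, 230, 127, 71, 81, 118, 145, 142, 139, 165, 243, 210, 174, 177]), (290, [241, 240, 240, 242, 244, 185, 72, 74, 90, 146, 139, 162, 241, 236, 235, 235, 235, 235])]
patch rows [(100, [235, 235, 236, 237, 240, 189, 171, 172, 173, 173, 173, 173, 173, 174, 174, 173, 173, 174, 173, 174, 173, 173, 173, 173, 173, 173, 173, 173, 172, 172, 173, 172, 173, 173, 172, 172, 172, 173, 172, 172, 172, 169, 201, 232, 234, 233, 233, 232]), (140, [234, 235, 235, 236, 236, 241, 183, 160, 163, 162, 163, 162, 162, 163, 163, 163, 163, 163, 163, 163, 162, 163, 163, 163, 163, 163, 163, 163, 163, 162, 162, 161, 162, 162, 162, 161, 162, 161, 162, 161, 161, 156, 230, 236, 235, 235, 235, 234])]
pin [[237, 237, 237, 236, 237, 238, 238, 238, 238, 238, 238, 237, 237, 237, 237, 236, 237, 237, 236, 238, 220, 182], [237, 237, 236, 237, 237, 238, 237, 238, 239, 238, 237, 236, 237, 236, 236, 236, 236, 237, 237, 239, 222, 182], [236, 237, 237, 237, 237, 237, 238, 240, 241, 240, 
[... 1838 characters left out ...]
, 235, 236, 237, 240, 190]]
stop edge [583.62711831  43.11916015  95.        ] [570.59253283 -15.18324436  95.        ] [577.10982557  13.9679579   95.        ]
pin1 [565.68121469  37.77505538  89.        ]
(386, 110) [570.77651623  15.55382537  75.        ]
(359.5, 150) [555.51003263  32.61946364  75.        ]
(359, 230) [516.4542677   42.53477732  75.        ]
(414.5, 150) [549.34021848   5.88100648  75.        ]
(414, 220) [515.11832093  13.34939672  75.        ]
earL [529.58426063  42.47273676 188.9       ]
earR [522.32808888  11.01326832 188.9       ]
botL [529.05364311  44.49186782 172.9       ]
botR [521.03075648   9.70954662 172.9       ]
hole [519.01362513  28.48993776 188.9       ]
```

```bash
python3 - <<'E'
from h import *
s=load("w3"); P=lambda *a:plane(s,*a)[:2]
g=cv2.cvtColor(s["img"],cv2.COLOR_RGB2GRAY).astype(float)
sub=lambda a,lo,t:lo+next(i+(a[i]-t)/(a[i]-a[i+1]) for i in range(len(a)-1) if (a[i]-t)*(a[i+1]-t)<=0)
us=np.r_[234:282:4] if 0 else np.r_[232:280:3]
st=np.array([P(u,sub(g[54:66,u],54,155),95) for u in us])
ang=lambda p:np.degrees(np.arctan(np.polyfit(p[:,0],p[:,1],1)[0])) if np.ptp(p[:,0])>np.ptp(p[:,1]) else 90-np.degrees(np.arctan(np.polyfit(p[:,1],p[:,0],1)[0]))
print("stop normal yaw",ang(st)-90)
vs=np.r_[82:148:3]
L=np.array([P(sub(g[v,232:250],232,205),v,75) for v in vs]); R=np.array([P(sub(g[v,268:282],268,205),v,75) for v in vs])
print("patch yaw",ang(L),ang(R))
th=np.radians(np.mean([ang(st)-90,ang(L),ang(R)])); x=np.array([np.cos(th),np.sin(th)]);y=np.array([-x[1],x[0]])
pin=P(227.2,87.4,89); print("yaw",np.degrees(th),"pin",pin)
sx=(st@x).mean()-47; print("seat x from stop",sx,"from pin",pin@x-30); 
print("seat y pin",pin@y-21,"patch",(L@y).mean()/2+(R@y).mean()/2, "patch w",(L@y-R@y).mean())
U=350.8-177.9
T=np.array([482.477,36.52]); print("tcp",T@x,T@y)
for n,p,z in [("earL",(328,258),U+16),("earR",(441,258),U+16),("botL",(328,249),U),("botR",(440,249),U),("hole",(384,282),U+16)]:
  q=P((p[0]+.5)/1.5-.5,(p[1]+.5)/1.5-.5,z); print(n,q@x,q@y)
E
```

```text
stop normal yaw -12.502425505482634
patch yaw -9.484793138923425 -12.753944996289851
yaw -11.580387880231969 pin [565.63088001  38.24441   ]
seat x from stop 516.3912500821618 from pin 516.4396268753959
seat y pin 130.0121236762102 patch 130.49995513839147 patch w 28.635058518463836
tcp 465.3245881059401 132.63028927449864
earL 510.27796641663974 147.9182864436859
earR 509.4847567905371 115.64258347915333
botL 509.35282451194036 149.7897985714357
botR 508.47554534794523 114.1049704303718
hole 502.7294500485906 132.0981441088345
```

```bash
python3 - <<'E'
from h import *
s=load("w3"); P=lambda u,v,z:plane(s,(u+.5)/1.5-.5,(v+.5)/1.5-.5,z)[:2]
for z in (93,96):
  for a,b in [((187,107),(586,105)),((208,280),(570,278))]:
    d=P(*a,z)-P(*b,z); print(z,np.linalg.norm(d),np.degrees(np.arctan2(d[1],d[0]))-90)
  for a,b in [((187,107),(208,280)),((586,105),(570,278))]:
    d=P(*a,z)-P(*b,z); print(z,"long",np.linalg.norm(d),np.degrees(np.arctan2(d[1],d[0])))
E
```

```text
93 179.66164453680068 -12.72667074084083
93 181.52906916833828 -12.657340071628965
93 long 81.26676718933996 -12.675626037996553
93 long 81.07028393633951 -11.355677898639348
96 177.28772412880903 -12.72667074084083
96 179.13047394756376 -12.657340071628937
96 long 80.19296628086197 -12.67562603799653
96 long 79.9990792169664 -11.355677898639344
```

```bash
python3 -m jog '0.45 0.065 0 0 0 -0.007 1;0 0 0.4 0 0 0 1;0 0 0.3 0 0 0 1;0 0 0.1 0 0 0 1;0 0 0 0 0 0 1'; python3 - <<'E'
from bench import *
from h import *
s=snapshot("wrist"); np.save("pics/w4.npy",s,allow_pickle=True); t=sense();print(t["tool_pos"],t["tcp_rot"],t["ft_force"])
cv2.imwrite("pics/w4.png",cv2.resize(s["img"][0:300,100:412,::-1],None,fx=2,fy=2,interpolation=cv2.INTER_CUBIC))
E
```

```text
time: 6.38
tool_pos: [524.7, 19.9, 270.5]
tcp_rot: [180.0, 0.1, -12.8]
ft_force: [0.7, 0.3, -2.5]
finger_gap: 32.6
grip_force: 61.1
[525.23386247  19.94309883 271.67460021] [-1.79990208e+02 -5.37014023e-02 -1.27851962e+01] [ 0.11977444 -0.46929632 -1.47397744]
```

View pics/w4.png

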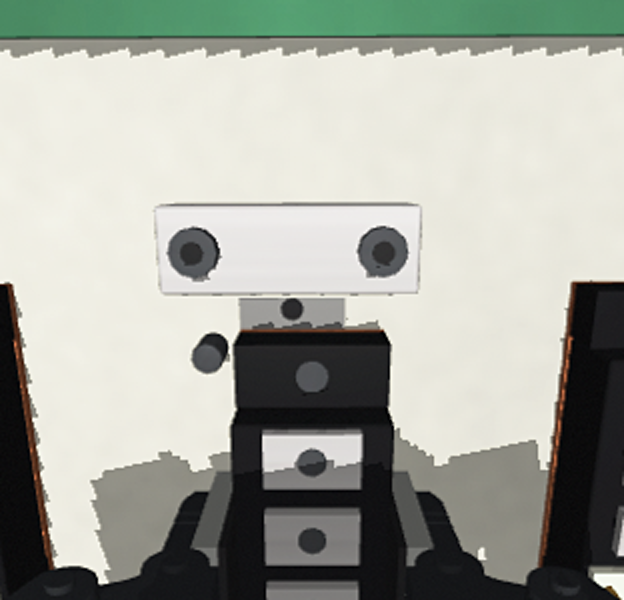

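```bash
python3 - <<'E'
from h import *
s=load("w4"); th=np.radians(-12.65); x=np.array([np.cos(th),np.sin(th)]);y=np.array([-x[1],x[0]])
def P(u,v,z):
  q=plane(s,100+(u+.5)/2-.5,(v+.5)/2-.5,z)[:2]; return (q@x).round(1),(q@y).round(1)
U=93.8
for n,a in dict(pin=(208,357,89),stopL=(162,293,95),stopR=(418,292,95),earL=(236,345,U+16),earR=(389,345,U+16),botL=(236,331,U),botR=(389,331,U),hole=(312,377,U+16)).items(): print(n,P(*a))
E
```

```text
pin (np.float64(544.0), np.float64(160.5))
stopL (np.float64(560.9), np.float64(169.3))
stopR (np.float64(561.1), np.float64(110.2))
earL (np.float64(552.2), np.float64(150.8))
earR (np.float64(552.2), np.float64(118.3))
botL (np.float64(551.7), np.float64(152.7))
botR (np.float64(551.6), np.float64(116.4))
hole (np.float64(545.1), np.float64(134.7))
```

```bash
python3 -m jog '0 0 0.1 0 0 0 1;0 0 0.05 0 0 0 1;0 0 0 0 0 0 1;0 0 0 0 0 0 1'; for i in 1 2 3; do echo; done; python3 -m jog '0 0 0.01 0 0 0 1;0 0 0.01 0 0 0 1;0 0 0 0 0 0 1;0 0 0 0 0 0 1'
```

```text
time: 6.92
tool_pos: [524.9, 19.9, 255.9]
tcp_rot: [-180.0, -0.0, -12.8]
ft_force: [-0.1, -0.0, -2.1]
finger_gap: 32.9
grip_force: 61.1



time: 7.42
tool_pos: [524.9, 19.9, 253.7]
tcp_rot: [-180.0, 0.0, -12.8]
ft_force: [-0.1, 0.2, -3.2]
finger_gap: 32.9
grip_force: 61.1
```

```bash
python3 -m jog '0 0 0.005 0 0 0 1;0 0 0 0 0 0 1;0 0 0 0 0 0 1'; python3 -m jog '0 0 0.005 0 0 0 1;0 0 0 0 0 0 1;0 0 0 0 0 0 1'
```

```text
time: 7.8
tool_pos: [524.9, 19.9, 253.2]
tcp_rot: [-180.0, 0.0, -12.8]
ft_force: [-0.3, 0.3, -2.4]
finger_gap: 32.8
grip_force: 61.1
time: 8.18
tool_pos: [524.9, 19.9, 252.9]
tcp_rot: [-180.0, -0.0, -12.8]
ft_force: [-1.8, -0.3, 0.2]
finger_gap: 32.9
grip_force: 61.5
```

```bash
python3 -m jog '0 0 0.003 0 0 0 1;0 0 0 0 0 0 1;0 0 0 0 0 0 1'
```

```text
time: 8.55
tool_pos: [524.9, 19.9, 252.8]
tcp_rot: [180.0, -0.0, -12.8]
ft_force: [-3.5, -0.3, 5.3]
finger_gap: 33.1
grip_force: 62.0
```

```bash
python3 -m jog '0 -0.02 -0.001 0 0 0 1;0 -0.015 0 0 0 0 1;0 0 0 0 0 0 1;0 0 0 0 0 0 1'; python3 -m jog '0 -0.006 0 0 0 0 1;0 0 0 0 0 0 1;0 0 0 0 0 0 1'; python3 -m jog '0 -0.004 0 0 0 0 1;0 0 0 0 0 0 1;0 0 0 0 0 0 1'
```

```text
time: 9.05
tool_pos: [526.0, 23.2, 252.8]
tcp_rot: [180.0, -0.1, -12.8]
ft_force: [0.5, -3.3, 4.2]
finger_gap: 32.9
grip_force: 62.0
time: 9.43
tool_pos: [526.1, 23.8, 252.8]
tcp_rot: [180.0, -0.1, -12.8]
ft_force: [-0.1, -4.7, 4.9]
finger_gap: 33.0
grip_force: 62.1
time: 9.8
tool_pos: [526.1, 24.1, 252.8]
tcp_rot: [180.0, -0.0, -12.8]
ft_force: [0.1, -5.3, 5.2]
finger_gap: 32.8
grip_force: 62.2
```

```bash
python3 -m jog '0 -0.004 0 0 0 0 1;0 0 0 0 0 0 1;0 0 0 0 0 0 1'; python3 -m jog '0 -0.004 0 0 0 0 1;0 0 0 0 0 0 1;0 0 0 0 0 0 1'
```

```text
time: 10.18
tool_pos: [526.2, 24.5, 252.8]
tcp_rot: [180.0, -0.0, -12.8]
ft_force: [-0.4, -4.5, 4.9]
finger_gap: 32.5
grip_force: 62.2
time: 10.55
tool_pos: [526.2, 24.9, 252.8]
tcp_rot: [180.0, -0.0, -12.8]
ft_force: [-0.6, -5.8, 5.4]
finger_gap: 32.6
grip_force: 62.2
```

```bash
python3 -m jog '0 -0.003 0 0 0 0 1;0 0 0 0 0 0 1;0 0 0 0 0 0 1'; python3 -c "
from bench import *
t=sense();print(t['tool_pos'],t['tcp_rot'],t['ft_force'],t['wrist_torque'])"
```

```text
time: 10.92
tool_pos: [526.3, 25.0, 252.9]
tcp_rot: [180.0, -0.0, -12.8]
ft_force: [-1.2, -5.8, 5.4]
finger_gap: 32.5
grip_force: 62.2
[526.28625969  24.99352937 252.8585386 ] [ 1.79958580e+02 -3.59528831e-02 -1.28369348e+01] [-1.15111919 -5.78444616  5.42706739] [-1.01106524  0.21288812  0.00784006]
```

```bash
python3 -m jog '0 -0.005 0 0 0 0 1;0 0 0 0 0 0 1;0 0 0 0 0 0 1'; python3 -c "
from bench import *
t=sense();print(t['ft_force'],t['wrist_torque'])"
```

```text
time: 11.3
tool_pos: [526.3, 25.2, 252.9]
tcp_rot: [179.9, -0.0, -12.8]
ft_force: [-1.7, -7.5, 6.2]
finger_gap: 32.8
grip_force: 62.3
[-1.74609533 -7.51097534  6.20132534] [-1.33403531  0.26807636  0.05273277]
```

```bash
python3 -m jog '0 -0.005 0 0 0 0 1;0 0 0 0 0 0 1;0 0 0 0 0 0 1'; python3 -c "
from bench import *
t=sense();print(t['ft_force'],t['wrist_torque'])"
```

```text
time: 11.68
tool_pos: [526.4, 25.3, 252.9]
tcp_rot: [179.9, -0.0, -12.8]
ft_force: [-2.4, -9.5, 7.3]
finger_gap: 33.0
grip_force: 62.4
[-2.43289063 -9.50391116  7.26423646] [-1.73971026  0.3995749   0.15658457]
```

```bash
python3 -m jog '0.02 0.002 -0.001 0 0 0 1;0.02 0 0 0 0 0 1;0.02 0 0 0 0 0 1;0 0 0 0 0 0 1;0 0 0 0 0 0 1'; python3 -m jog '0.008 0 0 0 0 0 1;0 0 0 0 0 0 1;0 0 0 0 0 0 1'
```

```text
time: 12.3
tool_pos: [529.7, 24.7, 252.8]
tcp_rot: [179.9, 0.5, -12.8]
ft_force: [-27.4, -5.3, 27.6]
finger_gap: 32.7
grip_force: 65.0
time: 12.68
tool_pos: [530.3, 24.6, 252.8]
tcp_rot: [179.8, 0.5, -12.8]
ft_force: [-29.7, -5.4, 29.5]
finger_gap: 32.8
grip_force: 65.2
```

```bash
python3 -m jog '-0.02 0 -0.005 0 0 0 1;0 0 -0.008 0 0 0 1;0 0 0 0 0 0 1;0 0 0 0 0 0 1'; python3 - <<'E'
from bench import *
from h import *
s=snapshot("wrist"); np.save("pics/w5.npy",s,allow_pickle=True); t=sense();print(t["tool_pos"],t["tcp_rot"],t["ft_force"],t["wrist_torque"])
cv2.imwrite("pics/w5.png",cv2.resize(s["img"][60:290,140:372,::-1],None,fx=2.5,fy=2.5,interpolation=cv2.INTER_CUBIC))
E
```

```text
time: 13.18
tool_pos: [529.5, 24.7, 252.9]
tcp_rot: [179.9, 0.3, -12.8]
ft_force: [-10.0, -8.0, 7.4]
finger_gap: 33.0
grip_force: 62.4
[529.4579548   24.71444654 252.85842615] [179.87510793   0.29263328 -12.81519511] [-10.64160889  -7.49442383   8.39626773] [-1.14546602  1.36917944  0.26808585]
```

View pics/w5.png

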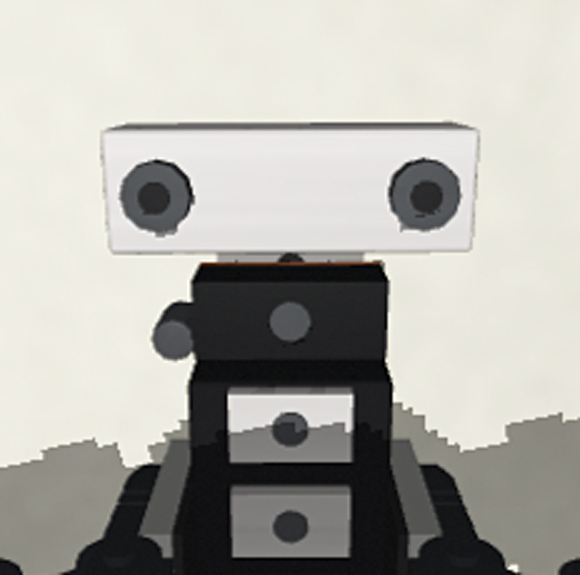

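```bash
python3 - <<'E'
from h import *
s=load("w5"); th=np.radians(-12.65); x=np.array([np.cos(th),np.sin(th)]);y=np.array([-x[1],x[0]])
def P(u,v,z):
  q=plane(s,140+(u+.5)/2.5-.5,60+(v+.5)/2.5-.5,z)[:2]; return (q@x).round(1),(q@y).round(1)
for n,a in dict(pin=(173,340,89),stopL=(106,250,95),stopR=(473,251,95),earL=(194,281,91),earR=(386,281,91),botL=(192,263,75),botR=(386,262,75)).items(): print(n,P(*a))
E
python3 -m jog '0 0 -0.005 0 0 0 1;0 0 0 0 0 0 1;0 0 0 0 0 0 1'
```

```text
pin (np.float64(543.7), np.float64(160.9))
stopL (np.float64(561.2), np.float64(170.2))
stopR (np.float64(560.9), np.float64(110.1))
earL (np.float64(555.0), np.float64(156.5))
earR (np.float64(554.9), np.float64(123.6))
botL (np.float64(554.5), np.float64(158.7))
botR (np.float64(554.6), np.float64(121.7))
time: 13.6
tool_pos: [529.4, 24.7, 252.9]
tcp_rot: [179.9, 0.3, -12.8]
ft_force: [-6.9, -7.6, 2.5]
finger_gap: 33.1
grip_force: 61.7
```

```bash
python3 -m jog '0 0.003 -0.006 0 0 0 1;0 0 0 0 0 0 1;0 0 0 0 0 0 1'; python3 -m jog '0.015 0 0 0 0 0 1;0 0 0 0 0 0 1;0 0 0 0 0 0 1'
```

```text
time: 13.98
tool_pos: [529.4, 24.6, 253.0]
tcp_rot: [179.9, 0.3, -12.8]
ft_force: [-4.9, -5.5, -1.8]
finger_gap: 33.0
grip_force: 61.1
time: 14.35
tool_pos: [530.6, 24.3, 253.1]
tcp_rot: [179.9, 0.3, -12.8]
ft_force: [-6.4, -5.8, 1.1]
finger_gap: 32.8
grip_force: 61.7
```

```bash
python3 -m jog '0 0 -0.003 0 0.005 0 1;0 0 0 0 0 0 1;0 0 0 0 0 0 1'; python3 -m jog '0.01 0 0 0 0 0 1;0 0 0 0 0 0 1;0 0 0 0 0 0 1'
```

```text
time: 14.72
tool_pos: [530.7, 24.3, 253.1]
tcp_rot: [179.9, 0.0, -12.8]
ft_force: [-5.1, -4.9, -1.0]
finger_gap: 32.6
grip_force: 61.3
time: 15.1
tool_pos: [531.6, 24.1, 253.0]
tcp_rot: [179.9, 0.0, -12.8]
ft_force: [-4.9, -5.7, -2.9]
finger_gap: 33.1
grip_force: 61.2
```

```bash
python3 -m jog '0.01 0 0 0 0 0 1;0 0 0 0 0 0 1;0 0 0 0 0 0 1'; python3 -m jog '0.008 0 0 0 0 0 1;0 0 0 0 0 0 1;0 0 0 0 0 0 1'
```

```text
time: 15.48
tool_pos: [532.6, 23.9, 253.0]
tcp_rot: [179.9, 0.0, -12.8]
ft_force: [-4.2, -4.8, -2.4]
finger_gap: 32.9
grip_force: 61.2
time: 15.85
tool_pos: [533.3, 23.7, 253.0]
tcp_rot: [179.9, 0.1, -12.8]
ft_force: [-5.1, -5.2, -3.6]
finger_gap: 33.0
grip_force: 61.2
```

```bash
python3 -m jog '0.006 0 0 0 0 0 1;0 0 0 0 0 0 1;0 0 0 0 0 0 1'
```

```text
time: 16.23
tool_pos: [533.9, 23.6, 253.0]
tcp_rot: [179.9, 0.1, -12.8]
ft_force: [-5.2, -6.1, -2.0]
finger_gap: 32.9
grip_force: 61.2
```

```bash
python3 -m jog '0.006 0 0 0 0 0 1;0 0 0 0 0 0 1;0 0 0 0 0 0 1'; python3 -m jog '0.005 0 0 0 0 0 1;0 0 0 0 0 0 1;0 0 0 0 0 0 1'
```

```text
time: 16.6
tool_pos: [534.4, 23.5, 252.9]
tcp_rot: [179.9, 0.1, -12.8]
ft_force: [-6.8, -4.6, -1.3]
finger_gap: 32.9
grip_force: 61.4
time: 16.98
tool_pos: [534.6, 23.5, 253.0]
tcp_rot: [179.9, 0.1, -12.8]
ft_force: [-9.7, -4.4, 0.8]
finger_gap: 32.9
grip_force: 61.7
```

```bash
python3 -m jog '0.005 0 0 0 0 0 1;0 0 0 0 0 0 1;0 0 0 0 0 0 1'; python3 -c "
from bench import *
t=sense();print(t['tool_pos'],t['tcp_rot'],t['ft_force'],t['wrist_torque'])"
```

```text
time: 17.35
tool_pos: [534.8, 23.4, 253.0]
tcp_rot: [179.9, 0.2, -12.8]
ft_force: [-13.0, -4.1, 4.4]
finger_gap: 32.7
grip_force: 62.0
[534.78858543  23.42327531 252.96161886] [179.88733877   0.19747504 -12.80879815] [-12.9945005   -4.09168507   4.39270716] [-0.70533464  1.86612691  0.15308862]
```

```bash
python3 -m jog '-0.006 0 0 0 0.004 0 1;0 0 0 0 0 0 1;0 0 0 0 0 0 1'; python3 -m jog '0 0 0.003 0 0 0 1;0 0 0 0 0 0 1;0 0 0 0 0 0 1'; python3 -c "
from bench import *
t=sense();print(t['tool_pos'],t['tcp_rot'],t['ft_force'],t['wrist_torque'])"
```

```text
time: 17.73
tool_pos: [534.1, 23.6, 252.9]
tcp_rot: [179.9, -0.0, -12.8]
ft_force: [-12.9, -3.6, 2.6]
finger_gap: 33.0
grip_force: 62.0
time: 18.1
tool_pos: [534.1, 23.6, 252.9]
tcp_rot: [179.9, -0.0, -12.8]
ft_force: [-13.4, -4.5, 6.7]
finger_gap: 33.1
grip_force: 62.4
[534.14102741  23.56061349 252.8740289 ] [ 1.79885914e+02 -3.02144824e-02 -1.28100925e+01] [-13.39017485  -4.51049907   6.67758112] [-0.64346937  2.21729282  0.15943001]
```

```bash
python3 -m jog '0.003 0 -0.001 0 0.0005 0 1;0 0 0 0 0 0 1;0 0 0 0 0 0 1'; python3 - <<'E'
from bench import *
from h import *
s=snapshot("wrist"); np.save("pics/w6.npy",s,allow_pickle=True); t=sense();print(t["tool_pos"],t["tcp_rot"],t["ft_force"],t["wrist_torque"])
cv2.imwrite("pics/w6.png",cv2.resize(s["img"][60:290,140:372,::-1],None,fx=2.5,fy=2.5,interpolation=cv2.INTER_CUBIC))
E
```

```text
time: 18.48
tool_pos: [534.2, 23.6, 252.9]
tcp_rot: [179.9, -0.0, -12.8]
ft_force: [-15.7, -3.3, 7.0]
finger_gap: 32.5
grip_force: 62.4
[534.22702873  23.53965736 252.89087397] [ 1.79884304e+02 -1.56365926e-02 -1.28123949e+01] [-14.92866767  -4.93818074   7.02691932] [-0.59257525  2.51646743  0.18200635]
```

View pics/w6.png

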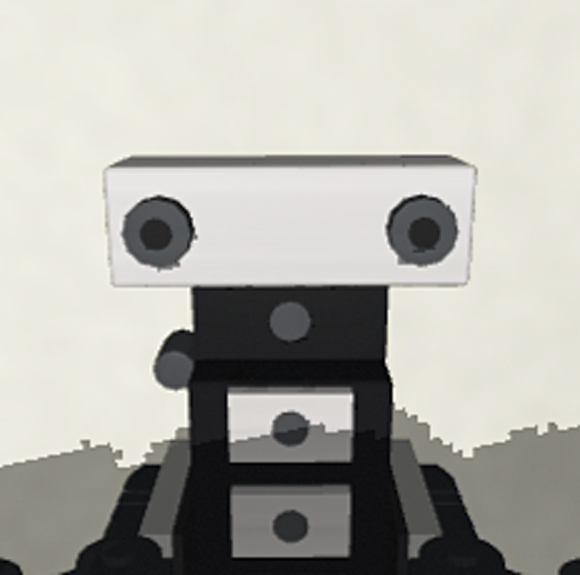

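The module's end lies under the stop's front edge (row 285) with its side against pin1 (173,370), no gap visible. Hold for over three seconds.

```bash
python3 -m jog '0 0 0 0 0 0 1;0 0 0 0 0 0 1;0 0 0 0 0 0 1;0 0 0 0 0 0 1;0 0 0 0 0 0 1'|sed -n '1,4p'; python3 -m jog '0 0 0 0 0 0 1;0 0 0 0 0 0 1;0 0 0 0 0 0 1;0 0 0 0 0 0 1;0 0 0 0 0 0 1'|sed -n '1,4p'; python3 -m jog '0 0 0 0 0 0 1;0 0 0 0 0 0 1;0 0 0 0 0 0 1;0 0 0 0 0 0 1;0 0 0 0 0 0 1'|sed -n '1,4p'; python3 -m jog '0 0 0 0 0 0 1;0 0 0 0 0 0 1;0 0 0 0 0 0 1;0 0 0 0 0 0 1;0 0 0 0 0 0 1'|sed -n '1,4p'; python3 -m jog '0 0 0 0 0 0 1;0 0 0 0 0 0 1;0 0 0 0 0 0 1;0 0 0 0 0 0 1;0 0 0 0 0 0 1'|sed -n '1,4p'; python3 -m jog '0 0 0 0 0 0 1;0 0 0 0 0 0 1;0 0 0 0 0 0 1;0 0 0 0 0 0 1;0 0 0 0 0 0 1'|sed -n '1,4p'
```

```text
time: 19.15
tool_pos: [534.2, 23.6, 252.8]
tcp_rot: [179.9, -0.0, -12.8]
ft_force: [-15.7, -3.7, 6.5]
time: 19.77
tool_pos: [534.2, 23.6, 252.8]
tcp_rot: [179.9, -0.0, -12.8]
ft_force: [-15.5, -4.0, 8.0]
time: 20.4
tool_pos: [534.2, 23.6, 252.9]
tcp_rot: [179.9, -0.0, -12.8]
ft_force: [-15.7, -4.3, 7.5]
time: 21.02
tool_pos: [534.2, 23.5, 252.9]
tcp_rot: [179.9, -0.0, -12.8]
ft_force: [-14.7, -3.6, 7.5]
time: 21.65
tool_pos: [534.2, 23.6, 252.8]
tcp_rot: [179.9, -0.0, -12.8]
ft_force: [-15.3, -3.8, 6.6]
time: 22.28
tool_pos: [534.2, 23.5, 252.9]
tcp_rot: [179.9, -0.0, -12.8]
ft_force: [-14.9, -3.7, 6.9]
```

```bash
python3 -c "
from bench import *
print(hand_in())"
```

```text
the job is handed in; nothing more can be done
None
```

The module is seated at the stop and both pins and was handed in still gripped, after a steady push of about 14 N at the wrist for 3.8 s (I estimate 9–14 N at the stop after friction); while sliding it there it jammed on the plate once at about 30 N, short of the stop, and I lifted it slightly and brought it in slowly.

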